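# Seat the white reference tile in a colorimeter and start its calibration

## Robot

A 6-joint arm with a two-finger parallel gripper is mounted at the origin on a cart in front of the work surface, level with it; the furniture and walls round the work are solid. World frame = base frame: x ahead of the robot, y to its left, z up, the work surface at z = 0. Lengths are in m, angles in rad, forces in N, time in s.
With the tool pointing down it reaches from about 0.35 to 0.975 m from the base axis. Payload 4.9 kg.
Tool frame: the origin (TCP) lies at the very end of the fingers, on their centre line; the grasp point (between the pads) lies 19 mm behind it; x points along the fingers, z is the direction in which the jaws open and shut, and the axes are right-handed (so a half turn about x gives the same grasp; the last joint's range is limited). The gripper opens to 85 mm and grips with 20 to 120 N. Pads are 22 mm wide; open, the fingers measure 114 mm over their backs; the gripper's body (76 mm by 85 mm) begins 54 mm behind the grasp point. The pads swing forward as they close: fully open they stand 13 mm farther back than shut.
Start: joints at [-1.261, 0.053, 1.613, -0, 1.476, -0.119], TCP at [0.26, -0.568, 0.231] pointing down, gripper open.
Joint ranges: [-3.01, 3.01], [-1.01, 2.22], [0.06, 2.58], [-1.02, 4.17], [0.09, 2.62], [-3.14, 3.14]. Speed limits (rad/s): [2.57, 2.57, 3.14, 3.14, 3.14, 3.14].

## Interface

Orientations are given as a rotation vector (axis times angle).
In Python, from station import ctrl, imaging gives the robot as it stands. The module is installed in compiled form; this text tells all that it offers.
- The arm moves only by the shell command python3 -m jog 'ROWS' [FORCE]. ROWS is JSON, a list that holds one entry, the list of rows, each a list of 5 numbers: the shift along the tool's x, y, z in m, then the turn about the tool's x in rad, then the closure, from -1 (fully open) to 1 (shut). A call has 1 to 12 rows; each row is the pose to reach, as a shift and turn from the pose measured when the call began, along the tool's axes at that moment; what a row does not reach only later rows make up. A row lasts 1/10 s, in which the tool goes at most 50 mm and 8.59 degrees, less where a joint would pass 70% of its speed; a pose out of reach is approached as far as the arm can. A call with a gripper value outside its range is refused whole. The fingers move at their own pace and stop on an object; FORCE is the grip in N (left out, the last holds). Time passes only in rows, so rows that repeat a pose let the fingers close. It gives the time, the measured TCP pose, the force and the opening at its end, in the units of the state.
- ctrl.get_obs(): the state, without advancing time (a new reading comes with each control period).
- imaging.get_image(name): name is "side" or "top" or "wrist"; returns a dict with "color" (420x560x3 uint8, red, green, blue), "intrinsics" (3x3 intrinsics, pixels), "distortion" ([k1, k2, p1, p2, k3] as OpenCV has them; the pictures are not rectified), "R" (3x3) and "t" (3): a world point X has camera coordinates R X + t. Camera axes: x right, y down, z forward; pixel columns grow to the right and rows downward; lengths in m; the calibration is good to about 2 mm. A picture is of the moment at which its call begins. There is no depth.
- ctrl.finish_job(): hands the job in, once; it reports no verdict.
The state is a dict: "t": time; "q": joint angles; "dq": joint speeds; "effort": joint torques, N m; "tool_pos": TCP position; "tool_rot": TCP orientation; "contact_force": force on the tool from outside, world axes, zero at the start; "wrist_torque": the same for the moment, N m; "opening": finger opening in m.
Only numpy, scipy, OpenCV 4.12 (cv2) and the standard library are available. Lean on these libraries where they do the work, as an engineer would, in place of code of your own. Each camera call takes 0.05 s, during which the arm holds its last target.

## Task

Calibrate the colorimeter: with the fingertips, slide the white reference tile along the sample carriage by its edge, without ever picking it up, until it drops flat into the round recess. Then push the carriage all the way in under the hood, and only then press the green start key down and let go. Leave the other things on the bench where they are.

Things in the scene. Friction and masses are not known exactly. Their poses are not given: they have to be found in the camera images.
- colorimeter: Reflectance colorimeter, fixed: light grey hood 180 deep x 220 wide, flat top 92 mm above the bench, with a dark round head (72 across, 15 high) in its middle and a leaning display (to 137 mm above the bench) behind. Origin: on the bench, below the middle of the hood's front edge; x into the hood (the way the carriage closes), y to the user's left, z up. Only 4 mm are free between carriage deck and hood
- carriage (a joint): How far the flat grey sample carriage has slid in under the hood, in m: 0 fully out, 0.090 fully in (end stop). It slides along the colorimeter's x with a friction of about 2.5 N and stays where it is left. Its deck is 170 mm wide, flat, 40 mm above the bench, with lips 3 mm high and 4 mm wide along its two sides and none at the front
- recess (a point): Centre of the floor of the round recess in the carriage's deck; moves with the carriage. The recess is 55 mm across and 8 mm deep, so its floor is 32 mm above the bench and its mouth 40 mm; axes as the colorimeter's. The mouth has a thin pale ring round it. The deck runs 122 mm from here towards the user and then ends in the 10 mm dark front bar
- front_edge (a point): Middle of the outer face of the carriage's dark front bar (170 mm wide, from 14 to 40 mm above the bench): the face to push; 132 mm before the recess and 27 mm above the bench; moves with the carriage, axes as the colorimeter's. Nothing stands in front of it; the instrument's bed below it ends 75 mm before the hood
- tile: White reference tile, loose: a disc 50 mm across and 8 mm thick, 45 g, white face up in a black ring. Origin: centre of its underside; z up. It lies flat on the carriage's deck, on the user's side of the recess (underside 40 mm above the bench); in the recess its top lies flush with the deck
- start_key (a joint): How far the green round start key (22 mm across, in a round dark collar 38 mm across) is pressed, in m: 0 up, 0.005 fully down; springs back; fully down takes about 4.5 N. It is pressed straight down
- start_key_top (a point): Centre of the start key's top face, about 113 mm above the bench (on the hood's flat top, on the user's right)
- capped_tube: Bystander: lying clear tube with a blue cap, 25 x 116 x 25 mm, long along its y; origin under its centre
- marker_pen: Bystander: lying white marker with a blue cap, 12 x 132 x 13 mm, long along its y; origin under its centre
- vial: Bystander: standing vial with a blue cap, 23 mm across, 44 mm high; origin under its centre
- second_vial: Bystander: another standing vial with a blue cap, 23 mm across, 44 mm high; origin under its centre
- fine_tweezers: Bystander: lying fine tweezers, 14 x 121 x 10 mm, long along their y; origin under their centre

How it is judged:
By the outcome, as a careful person would: the job done as asked, in the order asked, and still so for the second after the job is handed in, with the robot touching nothing.
It also fails if it takes over 61 s, if anything falls off the work surface, if the arm or the gripper's body presses on something with over 40 N, if the wrist force passes 120 N, or if a joint passes its speed limit or range.

## Working session

There is one attempt and no reset: what is moved stays moved. The work goes in short steps, Python scripts to look and compute and a shell command to move; the robot and the scene stay as the last step left them, time stands still between calls to the robot, and variables do not carry over. Pictures are saved under pics/ and viewed, and the job is handed in when it is done.

```bash
mkdir -p pics
cat > h.py <<'E'
import numpy as np, cv2
from station import ctrl, imaging
from scipy.spatial.transform import Rotation as Rn
def snap(n,f):
    d=imaging.get_image(n); cv2.imwrite('pics/'+f,d['color'][:,:,::-1]); 
    np.savez('pics/'+f+'.npz',**{k:np.array(v) for k,v in d.items()}); return d
def ray(d,u,v,z):
    K=np.array(d['intrinsics'],float);D=np.array(d['distortion'],float)
    p=cv2.undistortPoints(np.array([[[u,v]]],float),K,D)[0,0]
    R=np.array(d['R']);t=np.array(d['t']).ravel()
    c=-R.T@t; r=R.T@np.array([p[0],p[1],1.]); return c+r*(z-c[2])/r[2]
def proj(d,X):
    R=np.array(d['R']); return cv2.projectPoints(np.array(X,float).reshape(-1,1,3),cv2.Rodrigues(R)[0],np.array(d['t'],float).ravel(),np.array(d['intrinsics'],float),np.array(d['distortion'],float))[0][:,0]
E
python3 - <<'E'
from h import *
for n in ['top','side','wrist']: 
    d=snap(n,n+'0.png'); R=np.array(d['R']);print(n,-R.T@np.array(d['t']).ravel())
o=ctrl.get_obs()
print({k:np.round(o[k],3) for k in o}); print(Rn.from_rotvec(o['tool_rot']).as_matrix().round(3))
E
```

```text
top [0.33683316 0.10880575 1.32608924]
side [0.38929094 0.8119564  0.60578229]
wrist [ 0.31894369 -0.54098783  0.37387827]
{'t': np.float64(0.15), 'q': array([-1.261,  0.053,  1.614, -0.   ,  1.476, -0.119]), 'dq': array([ 0.   , -0.002, -0.003, -0.002, -0.002,  0.001]), 'effort': array([ 1.0000e-03, -3.9424e+01, -3.7072e+01, -0.0000e+00,  5.0000e-03,
       -0.0000e+00]), 'tool_pos': array([ 0.26 , -0.568,  0.23 ]), 'tool_rot': array([ 0.889,  1.383, -0.887]), 'contact_force': array([-0.123, -0.121,  0.297]), 'wrist_torque': array([ 0.033, -0.009,  0.007]), 'opening': np.float64(0.085)}
[[-0.001  0.909  0.416]
 [ 0.002  0.416 -0.909]
 [-1.     0.    -0.002]]
```

View pics/top0.png

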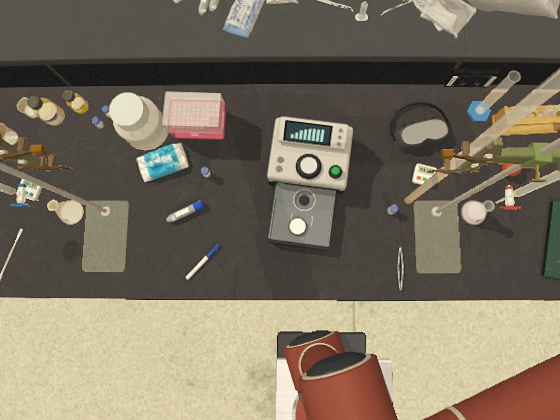

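View pics/side0.png

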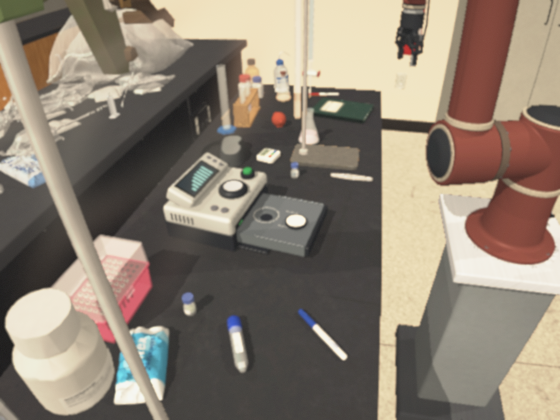

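View pics/wrist0.png

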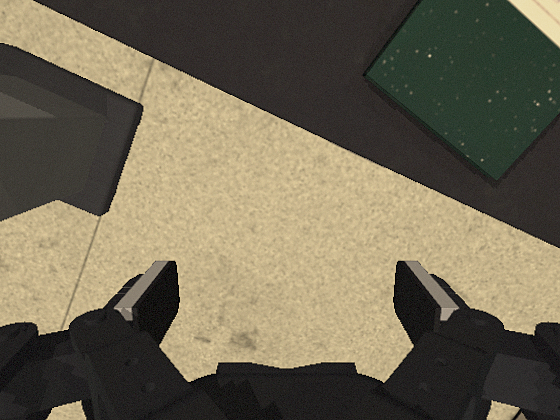

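The top view shows the colorimeter: hood at about (310,165), recess (304,200), tile (298,227), green key (335,171), front bar around (302,244). I'll measure these.

Run:
```python
from h import *
d=dict(np.load('pics/top0.png.npz')); im=d['color'][:,:,::-1]
c=im[110:255,255:365]; cv2.imwrite('pics/topc.png',cv2.resize(c,None,fx=5,fy=5,interpolation=cv2.INTER_CUBIC)[:,:,:][125:,:])
hsv=cv2.cvtColor(im,cv2.COLOR_BGR2HSV)
g=cv2.inRange(hsv,(50,90,60),(85,255,255)); g[:, :320]=0;g[:,350:]=0;g[:155]=0;g[185:]=0
m=cv2.moments(g,True);u,v=m['m10']/m['m00'],m['m01']/m['m00'];print('key',u,v,m['m00'],ray(d,u,v,.113))
w=cv2.inRange(im,(170,)*3,(255,)*3);w[:213]=0;w[242:]=0;w[:,:280]=0;w[:,320:]=0
m=cv2.moments(w,True);u,v=m['m10']/m['m00'],m['m01']/m['m00'];print('tile',u,v,m['m00'],ray(d,u,v,.048))
ds=dict(np.load('pics/side0.png.npz')); cv2.imwrite('pics/sidec.png',cv2.resize(ds['color'][140:270,150:340,::-1],None,fx=4,fy=4,interpolation=cv2.INTER_CUBIC))
```

```text
key 335.046875 170.234375 64.0 [ 0.65600937 -0.00115282  0.113     ]
tile 297.51741293532336 225.6318407960199 201.0 [0.51451469 0.0993244  0.048     ]
```

View pics/topc.png

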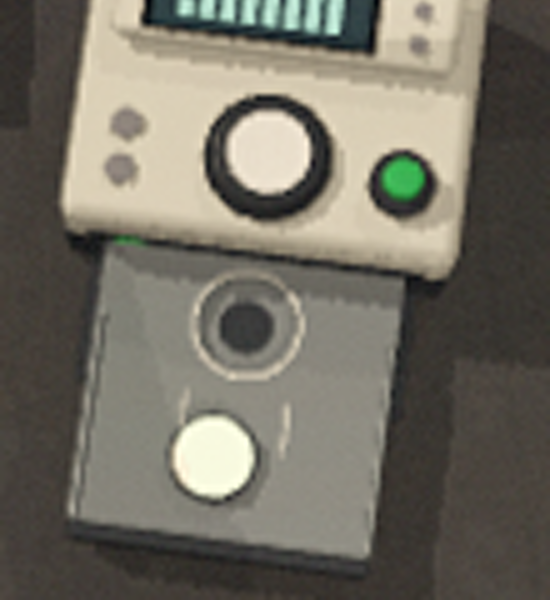

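View pics/sidec.png

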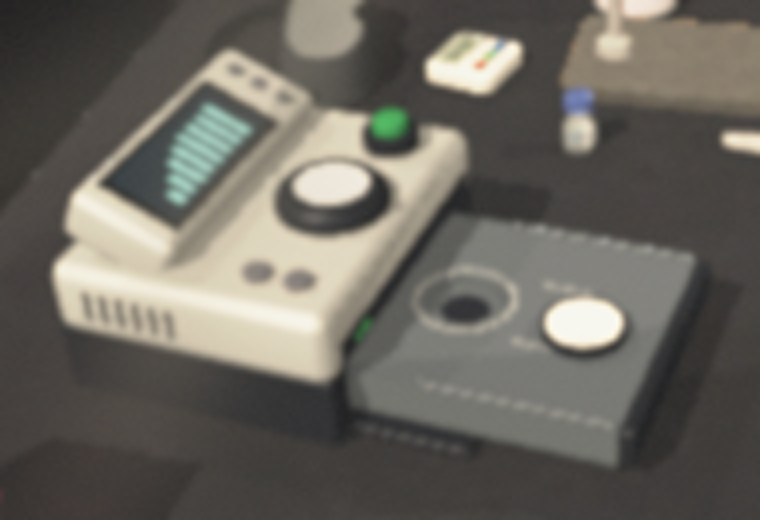

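Run:
```python
from h import *
d=dict(np.load('pics/top0.png.npz'))
f=lambda x,y,z:ray(d,255+(x+.5)/5-.5,110+(125+y+.5)/5-.5,z)
rec=f(248,326,.04); key=f(404,180,.113); tile=f(214,456,.048)
L=[f(104,250,.04),f(70,518,.04)];Rr=[f(405,280,.04),f(368,557,.04)]
H=[f(70,235,.07),f(450,278,.07)]
for n,x in [('rec',rec),('key',key),('tile',tile),('L0',L[0]),('L1',L[1]),('R0',Rr[0]),('R1',Rr[1])]: print(n,x.round(4))
for a,b in [(L[1],L[0]),(Rr[1],Rr[0]),(Rr[1],L[1]),(H[1],H[0])]:
    e=b-a;print(np.degrees(np.arctan2(e[1],e[0])),np.linalg.norm(e))
ds=dict(np.load('pics/side0.png.npz'))
fs=lambda x,y,z:ray(ds,150+(x+.5)/4-.5,140+(y+.5)/4-.5,z)
print('side rec',fs(466,300,.04),'tile',fs(584,323,.048),'key',fs(392,123,.113))
# triangulate 'head'
```

```text
rec [0.5892 0.0804 0.04  ]
key [ 0.655  -0.0021  0.113 ]
tile [0.514  0.0997 0.048 ]
L0 [0.6331 0.1621 0.04  ]
L1 [0.4801 0.1798 0.04  ]
R0 [ 0.6158 -0.0085  0.04  ]
R1 [0.4588 0.0142 0.04  ]
-6.602272143522696 0.15398778087435483
-8.21388645924834 0.15867376836210415
82.64441332794493 0.1669575213325754
83.41963732628791 0.21182124528424667
side rec [0.59039063 0.08463306 0.04      ] tile [0.51460108 0.10383487 0.048     ] key [0.65354994 0.0085694  0.113     ]
```

Run:
```python
from h import *
d=dict(np.load('pics/top0.png.npz'));ds=dict(np.load('pics/side0.png.npz'))
print('base',ray(d,437,211,0.01), ray(d,105,211,.01))
for z in (.2,.3,.4,.5,.6,.7): 
  for p in [(405,203),(520,75),(440,160)]:
    X=ray(d,*p,z);print(p,z,X.round(3),proj(ds,X).round(0))
cv2.imwrite('pics/tr.png',cv2.resize(d['color'][60:260,370:560,::-1],None,fx=3,fy=3))
cv2.imwrite('pics/sr.png',cv2.resize(ds['color'][0:200,200:440,::-1],None,fx=3,fy=3))
```

```text
base [ 0.56277551 -0.30234293  0.01      ] [0.56148287 0.66066634 0.01      ]
(405, 203) 0.2 [ 0.55  -0.165  0.2  ] [[301. 113.]]
(520, 75) 0.2 [ 0.892 -0.483  0.2  ] [[219.  73.]]
(440, 160) 0.2 [ 0.66  -0.257  0.2  ] [[269.  99.]]
(405, 203) 0.3 [ 0.531 -0.14   0.3  ] [[307.  80.]]
(520, 75) 0.3 [ 0.843 -0.43   0.3  ] [[225.  48.]]
(440, 160) 0.3 [ 0.631 -0.225  0.3  ] [[275.  68.]]
(405, 203) 0.4 [ 0.512 -0.116  0.4  ] [[314.  40.]]
(520, 75) 0.4 [ 0.793 -0.378  0.4  ] [[232.  19.]]
(440, 160) 0.4 [ 0.603 -0.192  0.4  ] [[282.  33.]]
(405, 203) 0.5 [ 0.493 -0.092  0.5  ] [[323.  -5.]]
(520, 75) 0.5 [ 0.744 -0.325  0.5  ] [[241. -16.]]
(440, 160) 0.5 [ 0.574 -0.16   0.5  ] [[291.  -9.]]
(405, 203) 0.6 [ 0.474 -0.068  0.6  ] [[332. -58.]]
(520, 75) 0.6 [ 0.695 -0.273  0.6  ] [[251. -57.]]
(440, 160) 0.6 [ 0.545 -0.127  0.6  ] [[301. -58.]]
(405, 203) 0.7 [ 0.455 -0.043  0.7  ] [[ 344. -119.]]
(520, 75) 0.7 [ 0.646 -0.22   0.7  ] [[ 264. -106.]]
(440, 160) 0.7 [ 0.517 -0.095  0.7  ] [[ 313. -115.]]
```

View pics/tr.png

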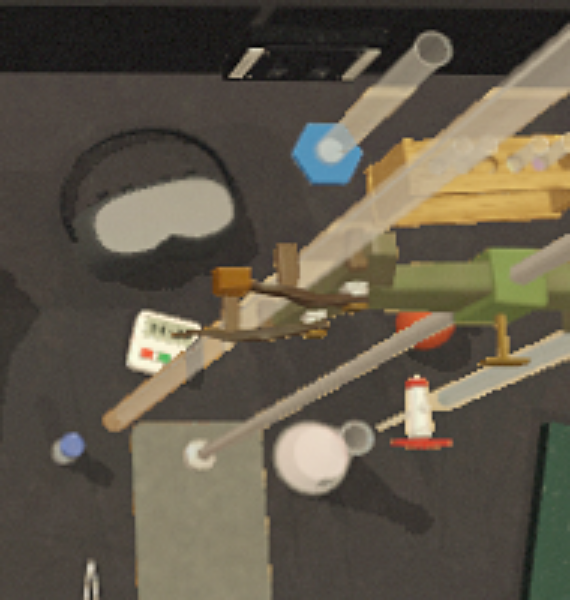

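View pics/sr.png

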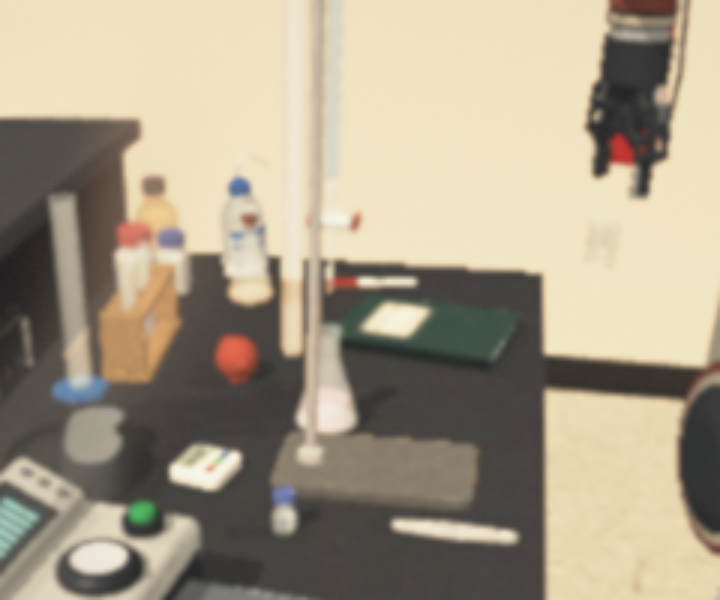

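```bash
python3 -m jog '[[[0.0,0.02,-0.025,0,-1],[0.0,0.05,-0.06,0,-1],[0.0,0.08,-0.095,0.05,-1],[0.0,0.11,-0.13,0.1,-1],[0.0,0.14,-0.165,0.17,0],[0.0,0.17,-0.2,0.24,0.29],[0.0,0.195,-0.235,0.3,0.29],[0.0,0.22,-0.265,0.36,0.29],[0.0,0.245,-0.295,0.42,0.29],[0.0,0.27,-0.325,0.48,0.29],[0.0,0.295,-0.355,0.54,0.29],[0.0,0.31,-0.375,0.6,0.29]]]' 20
python3 - <<'E'
from h import *
o=ctrl.get_obs();print(o['t'],o['tool_pos'],o['opening'],o['q']);M=Rn.from_rotvec(o['tool_rot']).as_matrix();print(M.round(3))
print(M.T@(np.array([.446,.117,.2])-o['tool_pos']), np.degrees(np.arctan2(M[1,1],M[0,1])))
E
```

```text
t: 1.35
tool_pos: [0.3858, -0.0958, 0.2308]
tool_rot: [1.336, 1.125, -1.334]
contact_force: [0.9, -1.1, 0.3]
opening: 0.0301
1.35 [ 0.38580672 -0.09578863  0.23079878] 0.030103668671483823 [-4.32316948e-01 -5.40875021e-01  2.10763388e+00  1.67376983e-03
  1.57586876e+00  1.31037622e+00]
[[-0.     0.985 -0.171]
 [ 0.002 -0.171 -0.985]
 [-1.    -0.001 -0.002]]
[ 0.03120002  0.02292766 -0.21989015] -9.848496184581895
```

```bash
python3 -m jog '[[[0,0.002,-0.02,0.02,0.29],[0,0.005,-0.05,0.04,0.29],[0,0.008,-0.085,0.06,0.29],[0.01,0.012,-0.12,0.08,0.29],[0.02,0.016,-0.155,0.08,0.29],[0.03,0.019,-0.185,0.08,0.29],[0.03,0.022,-0.21,0.08,0.29],[0.03,0.023,-0.22,0.08,0.29],[0.03,0.023,-0.22,0.08,0.29]]]'
python3 - <<'E'
from h import *
d=snap('wrist','wrist1.png')
o=ctrl.get_obs();print(o['t'],o['tool_pos'],o['opening']);M=Rn.from_rotvec(o['tool_rot']).as_matrix();print(M.round(3))
im=d['color'][:,:,::-1]
hsv=cv2.cvtColor(im,cv2.COLOR_BGR2HSV)
E
```

```text
t: 2.25
tool_pos: [0.446, 0.1178, 0.201]
tool_rot: [1.392, 1.082, -1.391]
contact_force: [0.1, -0.1, 0.2]
opening: 0.0302
2.3 [0.44601468 0.11696312 0.20120064] 0.03025144626970631
[[-0.001  0.969 -0.248]
 [ 0.001 -0.248 -0.969]
 [-1.    -0.001 -0.001]]
```

View pics/wrist1.png

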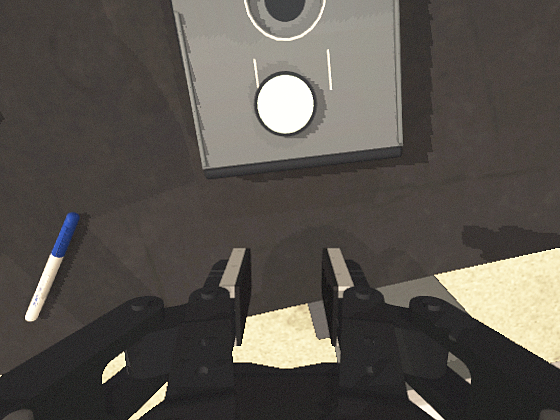

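The wrist view shows the tile at (285,103) and the recess ring centred near (285,2), its lower rim at (285,41). The deck's front corners are at (206,170) and (402,150).

Run:
```python
from h import *
d=dict(np.load('pics/wrist1.png.npz')); im=d['color'][:,:,::-1].copy()
w=cv2.inRange(im,(225,)*3,(255,)*3); w[140:]=0
n,l,s,c=cv2.connectedComponentsWithStats(w)
for i in range(1,n):
    if s[i,4]>30: print(s[i],c[i])
i=1+np.argmax(s[1:,4]);t=ray(d,*c[i],.048);print('tile',t)
# ring points -> deck plane, circle fit
ys,xs=np.nonzero(w); 
P=[ray(d,x,y,.04)[:2] for x,y in zip(xs,ys) if y<42 and 235<x<335 ]
P=np.array(P);A=np.c_[2*P,np.ones(len(P))];r=np.linalg.lstsq(A,(P**2).sum(1),rcond=None)[0];print('rec',r[:2],np.sqrt(r[2]+r[0]**2+r[1]**2),len(P))
a,b=ray(d,206,170,.04),ray(d,402,149,.04);print('corners',a,b,np.linalg.norm(a-b),np.degrees(np.arctan2(*(a-b)[[1,0]])))
e=r[:2]-t[:2];print('push vec',e,np.linalg.norm(e),np.degrees(np.arctan2(e[1],e[0])))
cv2.imwrite('pics/w1.png',cv2.resize(im[:190,160:430],None,fx=3,fy=3))
```

```text
[244   0  81  41 247] [284.50607287  25.71255061]
[327  50   5  40  68] [329.13235294  69.92647059]
[254  59   5  28  41] [255.53658537  72.04878049]
[ 258   75   55   58 2510] [284.99920319 103.55537849]
tile [0.51480257 0.10089922 0.048     ]
rec [0.59094093 0.08196819] 0.03026870405601823 247
corners [0.4787112  0.17996485 0.04      ] [0.45493432 0.01457664 0.04      ] 0.1670885955632411 81.81898161292476
push vec [ 0.07613837 -0.01893103] 0.07845657761948216 -13.962870561403687
```

View pics/w1.png

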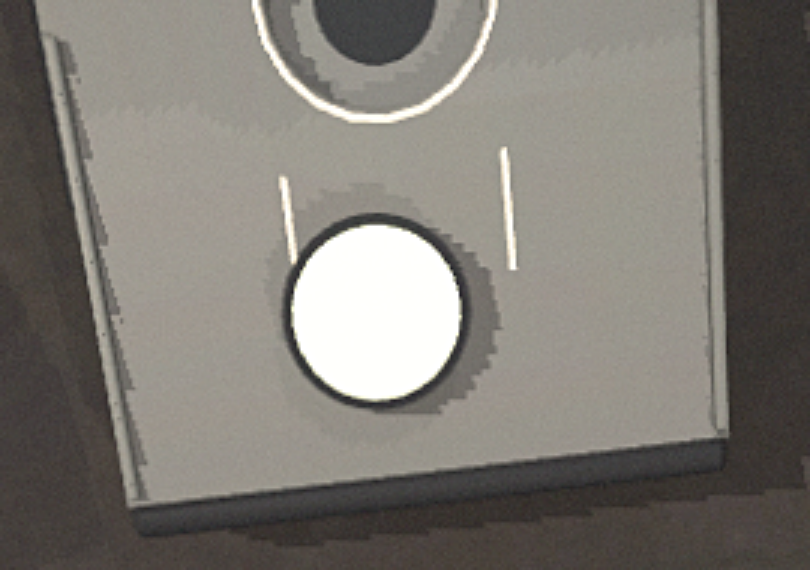

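```bash
python3 -m jog '[[[0.02,0.01,-0.001,0,0.29],[0.05,0.02,-0.001,0,0.29],[0.085,0.028,-0.001,0,0.29],[0.115,0.028,-0.001,0,0.29],[0.138,0.028,-0.001,0,0.29],[0.15,0.028,-0.001,0,0.29],[0.155,0.028,-0.001,0,0.29],[0.155,0.028,-0.001,0,0.29]]]'
python3 - <<'E'
from h import *
d=snap('wrist','wrist2.png');o=ctrl.get_obs();print(o['tool_pos'],o['contact_force'])
d=snap('side','side2.png');cv2.imwrite('pics/s2.png',cv2.resize(d['color'][100:270,150:400,::-1],None,fx=3,fy=3))
E
```

```text
t: 3.1
tool_pos: [0.4735, 0.1107, 0.0465]
tool_rot: [1.393, 1.081, -1.392]
contact_force: [0.4, 1.0, 0.1]
opening: 0.0302
[0.47412396 0.11088868 0.0472582 ] [-0.65595044 -0.24194437  0.18620109]
```

View pics/wrist2.png

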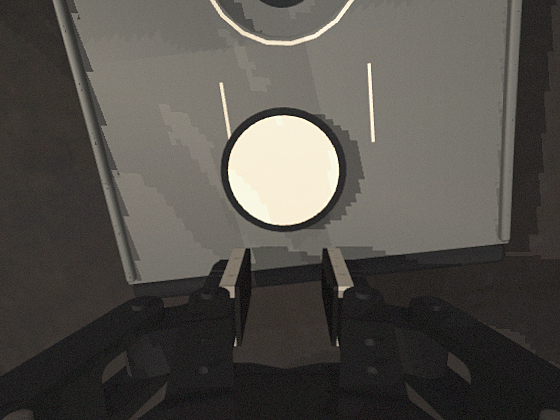

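View pics/s2.png

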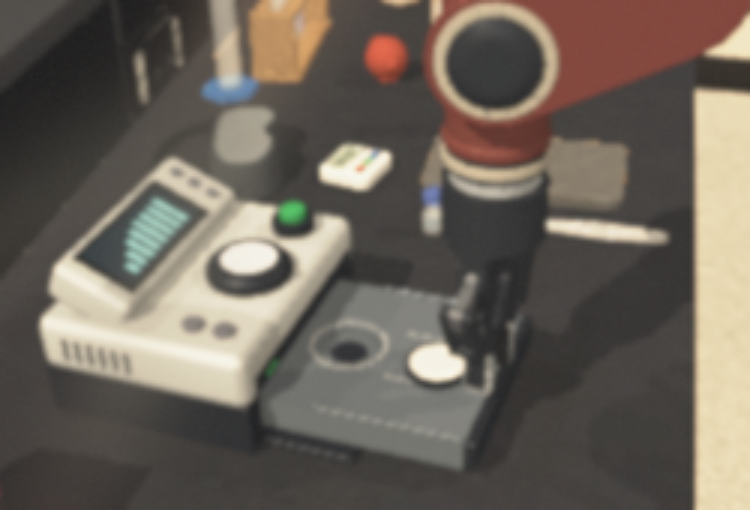

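The tile sits ahead, centred between the fingertips at px (284,170). I'll lower gently and watch the force.

```bash
python3 -m jog '[[[0.002,0,0,0,0.29],[0.004,0,0,0,0.29],[0.004,0,0,0,0.29]]]'; python3 -m jog '[[[0.001,0,0,0,0.29],[0.002,0,0,0,0.29],[0.002,0,0,0,0.29]]]'
```

```text
t: 3.5
tool_pos: [0.4747, 0.1111, 0.044]
tool_rot: [1.394, 1.079, -1.389]
contact_force: [-0.1, -0.8, 0.4]
opening: 0.0305
t: 3.8
tool_pos: [0.4745, 0.1111, 0.0418]
tool_rot: [1.394, 1.08, -1.389]
contact_force: [0.2, 0.3, -0.1]
opening: 0.0304
```

```bash
python3 -m jog '[[[0.001,0,0,0,0.29],[0.002,0,0,0,0.29],[0.002,0,0,0,0.29]]]'; python3 -m jog '[[[0.001,0,0,0,0.29],[0.0015,0,0,0,0.29],[0.0015,0,0,0,0.29]]]'
```

```text
t: 4.1
tool_pos: [0.4745, 0.1111, 0.0397]
tool_rot: [1.394, 1.08, -1.389]
contact_force: [0.2, -0.1, 0.0]
opening: 0.0305
t: 4.4
tool_pos: [0.4752, 0.111, 0.0395]
tool_rot: [1.394, 1.079, -1.389]
contact_force: [-1.8, -0.4, 6.6]
opening: 0.0301
```

```bash
python3 -m jog '[[[-0.0025,0,0,0,0.29],[-0.0025,0.004,0,0,0.29],[-0.0025,0.009,0,0,0.29],[-0.0025,0.014,0,0,0.29],[-0.0025,0.02,0,0,0.29],[-0.0025,0.026,0,0,0.29],[-0.0025,0.032,0,0,0.29],[-0.0025,0.038,0,0,0.29],[-0.0025,0.043,0,0,0.29],[-0.0025,0.047,0,0,0.29],[-0.0025,0.05,0,0,0.29],[-0.0025,0.05,0,0,0.29]]]'
cat > m.py <<'E'
from h import *
import sys
f=sys.argv[1]
d=snap('wrist',f);im=d['color'][:,:,::-1]
o=ctrl.get_obs();print(o['t'],o['tool_pos'].round(4),np.round(o['contact_force'],1))
w=cv2.inRange(im,(200,)*3,(255,)*3);w[255:]=0
n,l,s,c=cv2.connectedComponentsWithStats(w)
i=1+np.argmax(s[1:,4]);t=ray(d,*c[i],.048);print('tile px',c[i],s[i],t.round(4), 'at .040:',ray(d,*c[i],.04).round(4))
E
python3 m.py wrist3.png
```

```text
t: 5.6
tool_pos: [0.5241, 0.0985, 0.0422]
tool_rot: [1.394, 1.079, -1.389]
contact_force: [0.4, -0.4, -0.5]
opening: 0.0305
5.65 [0.5238 0.0986 0.0422] [-0.1 -1.3 -0.3]
tile px [286.04288    198.77397333] [ 231  145  111  108 9375] [0.5546 0.0905 0.048 ] at .040: [0.5528 0.0909 0.04  ]
```

View pics/wrist3.png

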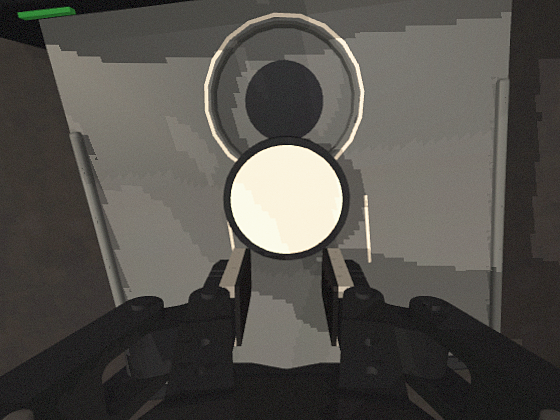

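Run:
```python
from h import *
d=dict(np.load('pics/wrist3.png.npz')); im=d['color'][:,:,::-1]
w=cv2.inRange(im,(165,175,180),(255,)*3); w[:12]=0;w[160:]=0;w[:,:203]=0;w[:,366:]=0
ys,xs=np.nonzero(w)
P=np.array([ray(d,x,y,.04)[:2] for x,y in zip(xs,ys)]);
c=np.array([.591,.082])
for k in range(5):
    r=np.linalg.norm(P-c,axis=1);Q=P[(r>.0275)&(r<.033)]
    A=np.c_[2*Q,np.ones(len(Q))];s=np.linalg.lstsq(A,(Q**2).sum(1),rcond=None)[0];c=s[:2]
print(c,np.sqrt(s[2]+c@c),len(Q))
e=c-np.array([.5546,.0905]);print(e,np.linalg.norm(e));y=np.array([.969,-.248]);z=np.array([-.248,-.969]);print(e@y,e@z)
```

```text
[0.59106281 0.08214184] 0.030359720274376764 1040
[ 0.03646281 -0.00835816] 0.03740848910138277
0.03740528275443422 -0.0009437147930036627
```

```bash
python3 -m jog '[[[0,0.004,0,0,0.29],[0,0.009,-0.0005,0,0.29],[0,0.014,-0.001,0,0.29],[0,0.019,-0.001,0,0.29],[0,0.024,-0.001,0,0.29],[0,0.028,-0.001,0,0.29],[0,0.031,-0.001,0,0.29],[0,0.034,-0.001,0,0.29],[0,0.036,-0.001,0,0.29],[0,0.036,-0.001,0,0.29]]]'; python3 m.py wrist4.png
```

```text
t: 6.65
tool_pos: [0.5592, 0.0905, 0.0423]
tool_rot: [1.394, 1.079, -1.389]
contact_force: [0.4, 0.1, -0.5]
opening: 0.0301
6.7 [0.559  0.0906 0.0423] [ 0.1  0.7 -0.6]
tile px [286.35406856 198.08443763] [ 233  145  108  108 9131] [0.59   0.0823 0.048 ] at .040: [0.5881 0.0827 0.04  ]
```

View pics/wrist4.png

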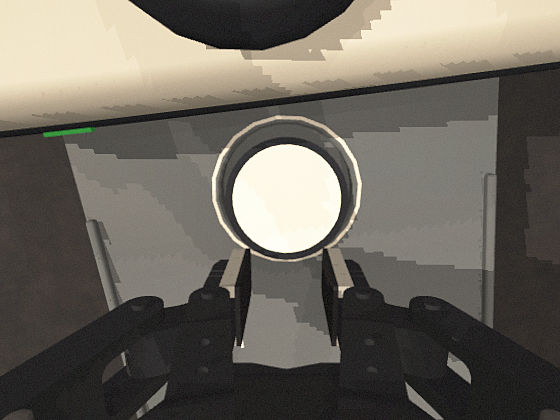

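Tile at (286,198) is nearly in the ring, with the gap at the far side and the near rim probably still up on the deck. I'll push a little further.

```bash
python3 -m jog '[[[0,0.001,0,0,0.29],[0,0.002,0,0,0.29],[0,0.0025,0,0,0.29],[0,0.0025,0,0,0.29]]]'; python3 m.py wrist5.png
```

```text
t: 7.1
tool_pos: [0.5615, 0.09, 0.0424]
tool_rot: [1.394, 1.079, -1.389]
contact_force: [0.4, -0.1, 0.9]
opening: 0.0303
7.15 [0.5615 0.09   0.0423] [ 0.5  0.4 -0.5]
tile px [56.7662831  50.39883812] [   0    0  140   98 8951] [0.6643 0.147  0.048 ] at .040: [0.6666 0.1513 0.04  ]
```

View pics/wrist5.png

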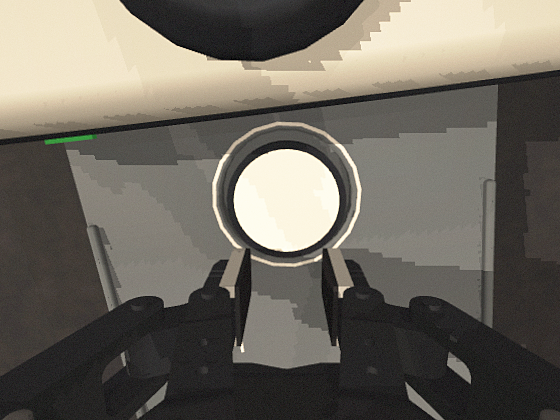

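```bash
python3 -m jog '[[[-0.005,-0.005,0,0,0.29],[-0.025,-0.01,0,0,0.29],[-0.05,-0.03,0,0,0.29],[-0.07,-0.05,0,0,0.29],[-0.08,-0.06,0,0,0.29],[-0.08,-0.06,0,0,0.29],[-0.08,-0.06,0,0,0.29]]]'; python3 m.py wrist6.png
python3 - <<'E'
from h import *
d=snap('side','side6.png');a=cv2.resize(d['color'][140:270,150:340,::-1],None,fx=4,fy=4,interpolation=cv2.INTER_CUBIC);cv2.imwrite('pics/s6.png',a)
d=dict(np.load('pics/wrist6.png.npz'));cv2.imwrite('pics/w6.png',cv2.resize(d['color'][0:200,150:400,::-1],None,fx=3,fy=3,interpolation=cv2.INTER_CUBIC))
E
```

```text
t: 7.85
tool_pos: [0.5031, 0.1048, 0.1223]
tool_rot: [1.395, 1.078, -1.388]
contact_force: [-0.8, 0.4, 0.1]
opening: 0.0304
7.9 [0.503  0.1047 0.1217] [-0.2 -0.4 -0.2]
tile px [286.1852552   68.57403907] [ 249   29   75   81 4761] [0.5891 0.0826 0.048 ] at .040: [0.5899 0.0824 0.04  ]
```

View pics/w6.png

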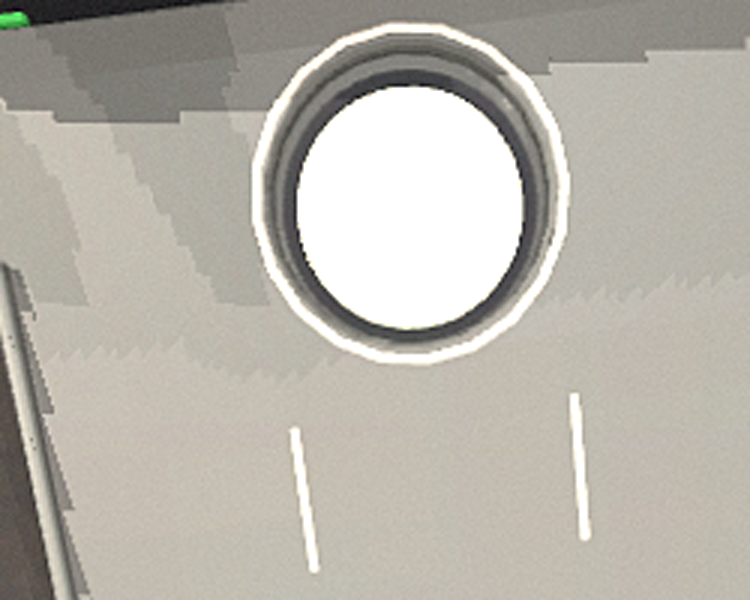

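View pics/s6.png

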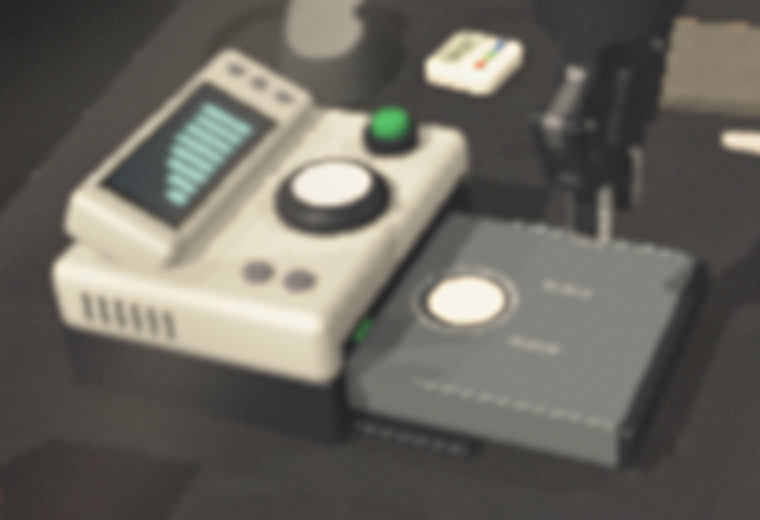

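```bash
python3 - <<'E'
from h import *
for f,zs in (('wrist1.png',[.048]),('wrist2.png',[.048]),('wrist6.png',[.048,.044,.040,.036])):
    d=dict(np.load('pics/%s.npz'%f)); im=d['color'][:,:,::-1]
    w=cv2.inRange(im,(200,)*3,(255,)*3);w[255:]=0
    n,l,s,c=cv2.connectedComponentsWithStats(w);i=1+np.argmax(s[1:,4])
    k=cv2.findContours((l==i).astype('u1'),cv2.RETR_EXTERNAL,cv2.CHAIN_APPROX_NONE)[0][0][:,0]
    for z in zs:
        P=np.array([ray(d,x,y,z)[:2] for x,y in k],np.float32);print(f,z,2*np.sqrt(cv2.contourArea(P)/np.pi),cv2.fitEllipse(P*1000))
E
python3 -m jog '[[[0,-0.015,0.004,-0.03,1],[0,-0.035,0.009,-0.06,1],[0,-0.055,0.014,-0.09,1],[0,-0.07,0.019,-0.11,1],[0,-0.076,0.019,-0.11,1],[0.02,-0.076,0.019,-0.11,1],[0.05,-0.076,0.019,-0.11,1],[0.075,-0.076,0.019,-0.11,1],[0.092,-0.076,0.019,-0.11,1],[0.1,-0.076,0.019,-0.11,1],[0.1,-0.076,0.019,-0.11,1]]]'; python3 m.py wrist7.png
```

```text
wrist1.png 0.048 0.04348908441128579 ((514.3301391601562, 101.03655242919922), (43.44826126098633, 43.555259704589844), 148.12240600585938)
wrist2.png 0.048 0.043510177202103685 ((514.0924072265625, 101.20912170410156), (43.4518928527832, 43.57478332519531), 166.891357421875)
wrist6.png 0.048 0.04237038609457314 ((588.4816284179688, 82.75676727294922), (42.33644485473633, 42.40922164916992), 137.69105529785156)
wrist6.png 0.044 0.04314700749661445 ((588.9010620117188, 82.65262603759766), (43.11244201660156, 43.186553955078125), 137.68621826171875)
wrist6.png 0.04 0.04392362484449765 ((589.320556640625, 82.54849243164062), (43.88844299316406, 43.9638786315918), 137.68673706054688)
wrist6.png 0.036 0.0447002367636322 ((589.7400512695312, 82.44435119628906), (44.66443634033203, 44.741207122802734), 137.68637084960938)
t: 9.05
tool_pos: [0.424, 0.1051, 0.0198]
tool_rot: [1.313, 1.14, -1.313]
contact_force: [0.1, -0.4, 0.8]
opening: 0.0002
9.1 [0.4249 0.1052 0.021 ] [ 0.4 -0.3 -0.2]
tile px [412.89469316  74.32072505] [  278     0   247   166 22895] [0.4936 0.0563 0.048 ] at .040: [0.4939 0.0536 0.04  ]
```

View pics/wrist7.png

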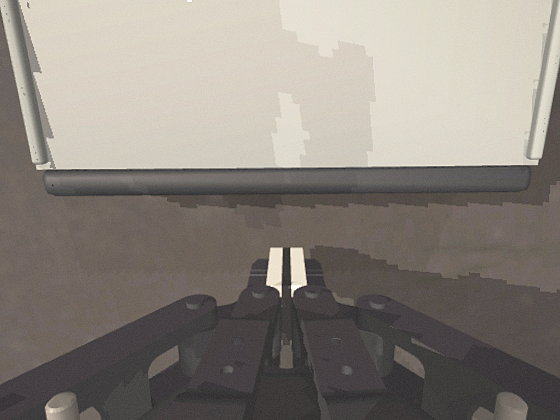

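Tile measures flat (aspect 1.00) and about flush. The shut fingers (287,250) are centred on the dark front bar, whose lower edge is near row 190. Now the carriage push.

```bash
python3 -m jog '[[[0,0.008,0,0,1],[0,0.016,0,0,1],[0,0.023,0,0,1],[0,0.03,0,0,1],[0,0.038,0,0,1],[0,0.046,0,0,1],[0,0.054,0,0,1],[0,0.062,0,0,1],[0,0.07,0,0,1],[0,0.078,0,0,1],[0,0.086,0,0,1],[0,0.09,0,0,1]]]'; python3 m.py wrist8.png
```

```text
t: 10.3
tool_pos: [0.5147, 0.0923, 0.0209]
tool_rot: [1.314, 1.139, -1.311]
contact_force: [-2.6, 2.0, 1.8]
opening: -0.0002
10.35 [0.5152 0.0921 0.0211] [ 0.2 -0.1  0.8]
tile px [374.73058252  42.79126214] [371   0   9  90 412] [0.5948 0.0539 0.048 ] at .040: [0.5959 0.0519 0.04  ]
```

View pics/wrist8.png

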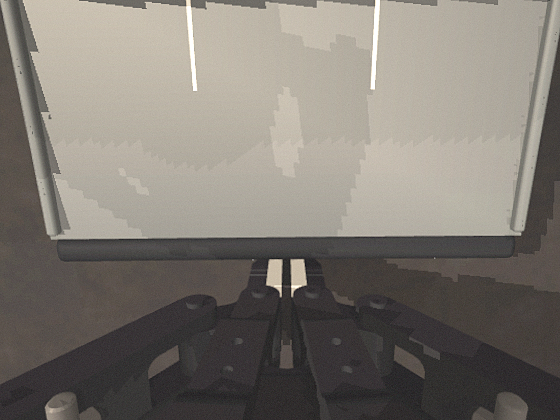

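Smooth, with the bar now against the fingers at row 258. Continuing to the end stop, watching the force.

```bash
python3 -m jog '[[[0,0.006,0,0,1],[0,0.012,0,0,1],[0,0.016,0,0,1],[0,0.02,0,0,1],[0,0.02,0,0,1]]]'; python3 -m jog '[[[0,0.002,0,0,1],[0,0.004,0,0,1],[0,0.004,0,0,1]]]';  python3 -m jog '[[[0,0.001,0,0,1],[0,0.002,0,0,1],[0,0.002,0,0,1]]]'
```

```text
t: 10.85
tool_pos: [0.5268, 0.0904, 0.0196]
tool_rot: [1.303, 1.155, -1.328]
contact_force: [-30.4, 3.8, 21.1]
opening: 0.0001
t: 11.15
tool_pos: [0.5265, 0.0904, 0.0189]
tool_rot: [1.297, 1.164, -1.337]
contact_force: [-18.7, 2.2, 13.0]
opening: 0.0001
t: 11.45
tool_pos: [0.5263, 0.0904, 0.0188]
tool_rot: [1.293, 1.169, -1.342]
contact_force: [-12.0, 2.7, 8.9]
opening: 0.0003
```

```bash
python3 -m jog '[[[0,-0.01,0,0,1],[-0.01,-0.02,0,0,1],[-0.04,-0.03,0,0,1],[-0.075,-0.04,0,0,1],[-0.1,-0.04,0,0,1],[-0.1,-0.04,0,0,1]]]'; python3 m.py wrist9.png
python3 - <<'E'
from h import *
d=snap('side','side9.png');a=cv2.resize(d['color'][140:270,150:340,::-1],None,fx=4,fy=4,interpolation=cv2.INTER_CUBIC);cv2.imwrite('pics/s9.png',a)
d=snap('top','top9.png');c=d['color'][110:255,255:365,::-1];cv2.imwrite('pics/t9.png',cv2.resize(c,None,fx=5,fy=5,interpolation=cv2.INTER_CUBIC)[125:])
E
```

```text
t: 12.05
tool_pos: [0.4945, 0.0956, 0.1256]
tool_rot: [1.299, 1.161, -1.333]
contact_force: [-0.3, 0.7, 0.9]
opening: -0.0001
12.1 [0.493  0.0955 0.1231] [ 0.1 -0.7 -0.2]
tile px [283.02287561  66.45135824] [  132     0   296   128 32174] [0.5813 0.0846 0.048 ] at .040: [0.582  0.0845 0.04  ]
```

View pics/wrist9.png

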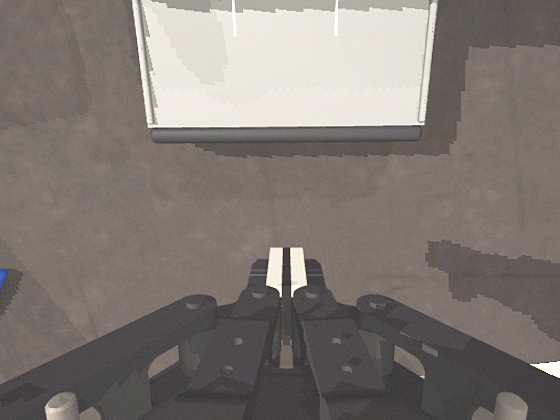

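View pics/s9.png

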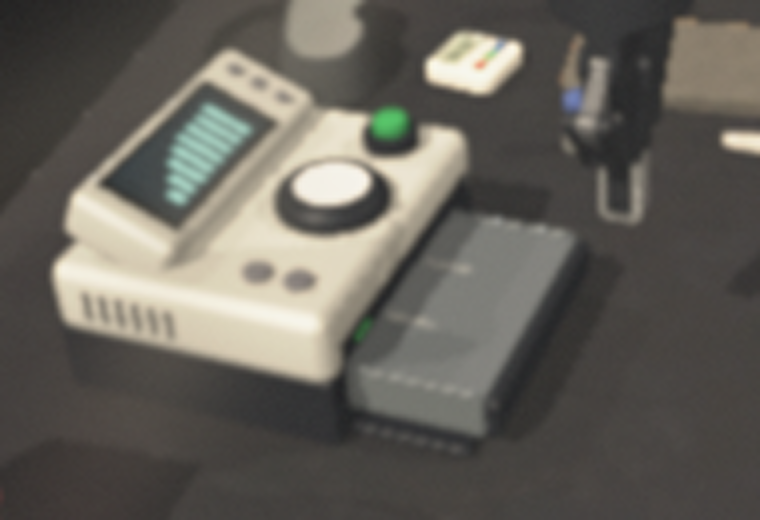

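View pics/t9.png

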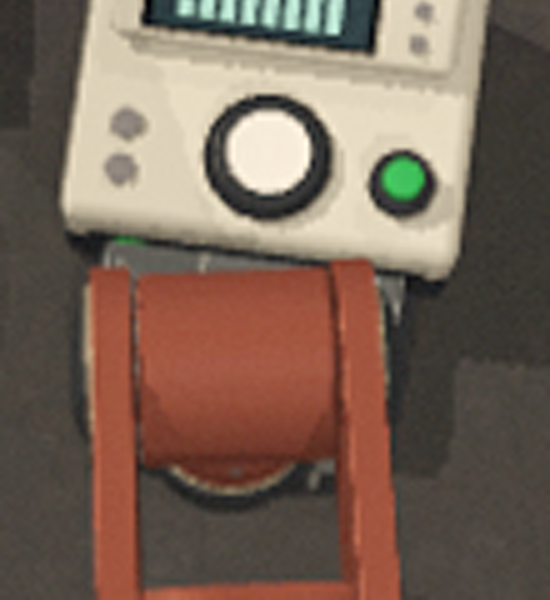

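Run:
```python
from h import *
d=dict(np.load('pics/wrist9.png.npz')); u=np.array([np.cos(np.radians(-7.8)),np.sin(np.radians(-7.8))])
b=[ray(d,x,y,.04)[:2] for x,y in ((160,128),(415,126))]; a=[np.array([.4787,.17996]),np.array([.4549,.01458])]
print(b, [q@u for q in b],'init',[q@u for q in a])
d=dict(np.load('pics/wrist6.png.npz'))
d7=dict(np.load('pics/wrist7.png.npz'));q=[ray(d7,x,y,.04)[:2] for x,y in ((48,168),(525,164))];print('wrist7',[k@u for k in q])
print('rec', np.array([.5911,.0821])@u)
cv2.imwrite('pics/w9.png',cv2.resize(dict(np.load('pics/wrist9.png.npz'))['color'][0:160,120:440,::-1],None,fx=2.5,fy=2.5,interpolation=cv2.INTER_CUBIC))
d=dict(np.load('pics/wrist1.png.npz'))
# guide marks end (nearest to user)
for f,pts in (('wrist6.png',[(255,190.5),(345,179)]),('wrist9.png',[(234,36),(336,35)])):
    d=dict(np.load('pics/%s.npz'%f)); print(f,[ray(d,*p,.04)[:2]@u for p in pts])
```

```text
[array([0.5573091 , 0.16500652]), array([0.5364084 , 0.00856159])] [np.float64(0.5297588294462857), np.float64(0.5302835231981896)] init [np.float64(0.44984761681840263), np.float64(0.44871245958436756)]
wrist7 [np.float64(0.4522106485266981), np.float64(0.4527511893313687)]
rec 0.5744888000058138
wrist6.png [np.float64(0.5024726274724147), np.float64(0.5033677990639078)]
wrist9.png [np.float64(0.5814547090584469), np.float64(0.5817591038575941)]
```

View pics/w9.png

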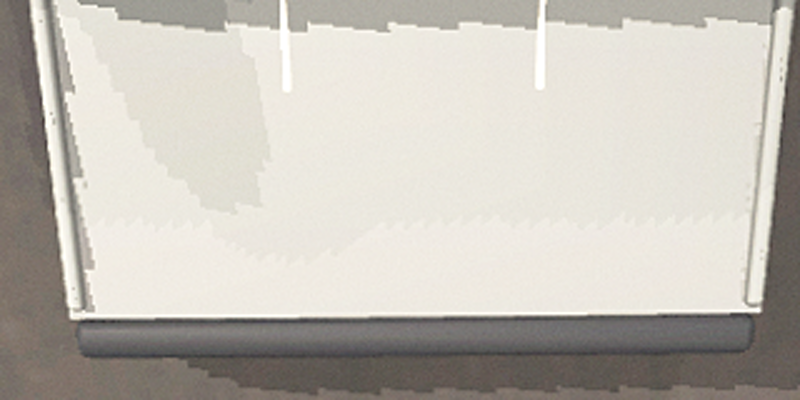

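Run:
```python
from h import *
u=np.array([np.cos(np.radians(-7.8)),np.sin(np.radians(-7.8))])
d=dict(np.load('pics/wrist4.png.npz'))
for z in (.044,.06,.092): print('hood edge',z,[ray(d,x,y,z)[:2]@u for x,y in ((100,124),(286,101),(480,77))])
ds=dict(np.load('pics/side9.png.npz'))
fs=lambda x,y,z:ray(ds,150+(x+.5)/4-.5,140+(y+.5)/4-.5,z)
for z in (0,.01,.014,.02,.026): print('bed end',z,fs(472,452,z).round(4),fs(472,452,z)[:2]@u,'bar bottom',fs(488,434,z)[:2]@u)
cv2.imwrite('pics/s9b.png',cv2.resize(ds['color'][210:265,225:305,::-1],None,fx=9,fy=9,interpolation=cv2.INTER_CUBIC))
```

```text
hood edge 0.044 [np.float64(0.6095994940934447), np.float64(0.6100958872886493), np.float64(0.6100372284190467)]
hood edge 0.06 [np.float64(0.6091880239039387), np.float64(0.609628559658189), np.float64(0.6095765014720304)]
hood edge 0.092 [np.float64(0.6083650835249266), np.float64(0.6086939043972682), np.float64(0.6086550475779975)]
bed end 0 [0.5668 0.1734 0.    ] 0.5380462366689895 bar bottom 0.5348594975799946
bed end 0.01 [0.5639 0.1839 0.01  ] 0.5337121349942109 bar bottom 0.5305780012575639
bed end 0.014 [0.5627 0.1881 0.014 ] 0.5319784943242996 bar bottom 0.5288654027285917
bed end 0.02 [0.561  0.1944 0.02  ] 0.5293780333194322 bar bottom 0.5262965049351331
bed end 0.026 [0.5592 0.2008 0.026 ] 0.5267775723145649 bar bottom 0.5237276071416749
```

View pics/s9b.png

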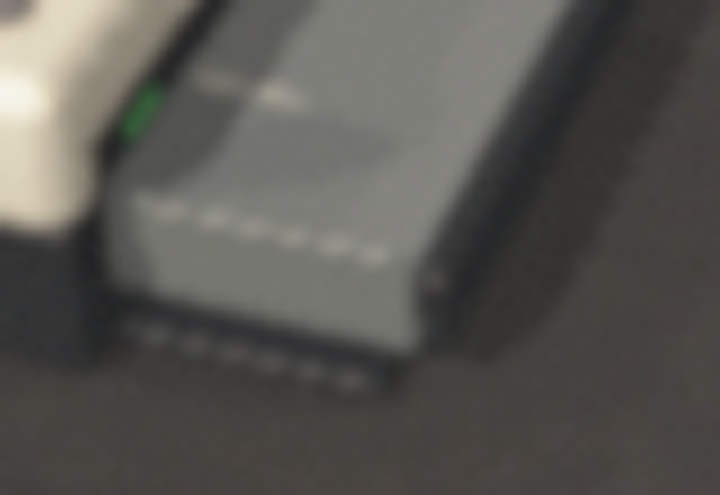

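Run:
```python
from h import *
u=np.array([np.cos(np.radians(-7.8)),np.sin(np.radians(-7.8))])
d=dict(np.load('pics/top0.png.npz'))
f=lambda x,y,z:ray(d,255+(x+.5)/5-.5,110+(125+y+.5)/5-.5,z)
h=f(268,155,.107);print('head',h,h[:2]@u, 'diam', [np.linalg.norm(f(204,155,.107)-f(333,155,.107)),np.linalg.norm(f(268,94,.107)-f(268,221,.107))])
for z in (.05,.092): print('hood front mid top',f(262,268,z)[:2]@u, f(262,252,z)[:2]@u)
h4=dict(np.load('pics/wrist4.png.npz')); print('head front wrist4',[ray(h4,245,50,z)[:2]@u for z in (.092,.107)])
```

```text
head [0.67049763 0.07080829 0.107     ] 0.6546842960655052 diam [np.float64(0.06988885602493704), np.float64(0.07108221156362604)]
hood front mid top 0.6048689943234458 0.6140082751461771
hood front mid top 0.5954585286130765 0.6042970077503003
head front wrist4 [np.float64(0.6215600042753009), np.float64(0.6190728945559355)]
```

Run:
```python
from h import *
o=ctrl.get_obs();M=Rn.from_rotvec(o['tool_rot']).as_matrix();print(o['tool_pos'],M.round(3),o['q'])
# tilt-free? and goto (.49,.0955,.027)
```

```text
[0.49057874 0.09545436 0.11973218] [[-0.04   0.989 -0.14 ]
 [ 0.002 -0.14  -0.99 ]
 [-0.999 -0.04   0.003]] [ 0.04087806 -0.12684015  1.9802101   0.00415181  1.32765774  1.75153004]
```

Head centre lies at 0.655 along the closing axis, and the recess (0.574 start + ~0.079 travel) is now directly under it. The carriage evidently started about 10 mm in and this is the end stop. I'll confirm with a gentler push at mid-face height.

```bash
python3 -m jog '[[[0.03,0,0,0,1],[0.06,0.005,0,0,1],[0.082,0.01,0,0,1],[0.091,0.018,0,0,1],[0.091,0.018,0,0,1]]]'; python3 -m jog '[[[0,0.007,0,0,1],[0,0.014,0,0,1],[0,0.019,0,0,1],[0,0.022,0,0,1],[0,0.022,0,0,1]]]'
```

```text
t: 12.7
tool_pos: [0.5024, 0.0928, 0.0243]
tool_rot: [1.29, 1.172, -1.348]
contact_force: [0.3, 0.4, 0.3]
opening: -0.0001
t: 13.2
tool_pos: [0.5251, 0.0896, 0.024]
tool_rot: [1.29, 1.171, -1.347]
contact_force: [-0.5, 1.0, 0.4]
opening: -0.0001
```

```bash
for i in 1 2 3; do python3 -m jog '[[[0,0.001,0,0,1],[0,0.0015,0,0,1],[0,0.0015,0,0,1]]]'|sed -n '2p;4p'; done
```

```text
tool_pos: [0.5261, 0.0895, 0.0239]
contact_force: [-2.0, -0.1, 2.4]
tool_pos: [0.5262, 0.0895, 0.0238]
contact_force: [-7.0, 0.6, 5.6]
tool_pos: [0.5261, 0.0895, 0.0237]
contact_force: [-7.0, 1.3, 5.0]
```

The end stop is confirmed: it holds at x = 0.526 with 7 N. Now I'll back off and rise.

```bash
python3 -m jog '[[[0,-0.01,0,0,1],[-0.0,-0.025,0,0,1],[-0.04,-0.03,0,0,1],[-0.08,-0.03,0,0,1],[-0.12,-0.03,0,0,1],[-0.15,-0.03,0,0,1],[-0.16,-0.03,0,0,1],[-0.16,-0.03,0,0,1]]]'
python3 - <<'E'
from h import *
d=snap('wrist','wrist10.png')
o=ctrl.get_obs();M=Rn.from_rotvec(o['tool_rot']).as_matrix();print(M.round(3),M.T@(np.array([.597,.005,.185])-o['tool_pos']))
u=np.array([np.cos(np.radians(-7.8)),np.sin(np.radians(-7.8))])
E
```

```text
t: 14.9
tool_pos: [0.506, 0.0934, 0.1865]
tool_rot: [1.288, 1.175, -1.351]
contact_force: [-0.4, -0.4, 0.1]
opening: -0.0001
[[-0.054  0.989 -0.14 ]
 [ 0.003 -0.141 -0.99 ]
 [-0.999 -0.053  0.005]] [-0.00578085  0.1035047   0.07449469]
```

View pics/wrist10.png

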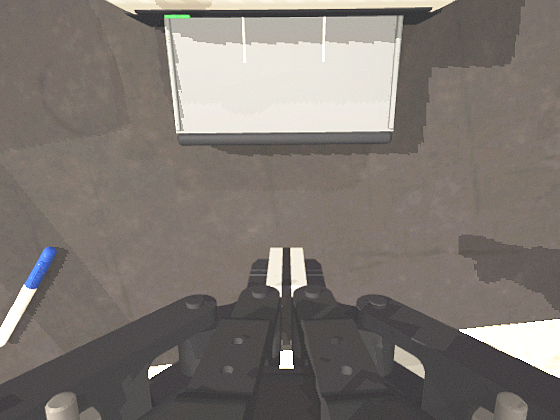

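The carriage stands in with its bar at row 138 and the hood edge at row 12. I'm moving over to the key.

```bash
python3 -m jog '[[[-0.005,0.015,0.01,0,1],[-0.005,0.04,0.028,0,1],[-0.005,0.065,0.047,0,1],[-0.005,0.09,0.065,0,1],[-0.005,0.1,0.074,0,1],[-0.005,0.103,0.074,0,1],[-0.005,0.103,0.074,0,1]]]'
cat > k.py <<'E'
from h import *
import sys
d=snap('wrist',sys.argv[1]);im=d['color'][:,:,::-1]
hsv=cv2.cvtColor(im,cv2.COLOR_BGR2HSV);g=cv2.inRange(hsv,(50,90,50),(85,255,255))
n,l,s,c=cv2.connectedComponentsWithStats(g);i=1+np.argmax(s[1:,4]);k=ray(d,*c[i],.113)
o=ctrl.get_obs();M=Rn.from_rotvec(o['tool_rot']).as_matrix()
print('key px',c[i],s[i],k.round(4),'tcp',o['tool_pos'].round(4),'F',np.round(o['contact_force'],1));print('shift to key+10mm',(M.T@(k+[0,0,.01]-o['tool_pos'])).round(4),M[:,0].round(3))
E
python3 k.py wrist11.png
```

```text
t: 15.65
tool_pos: [0.596, 0.0056, 0.183]
tool_rot: [1.285, 1.18, -1.356]
contact_force: [0.2, -0.0, 0.8]
opening: 0.0001
key px [282.00919732 110.63879599] [ 263   91   39   40 1196] [ 0.6572 -0.0014  0.113 ] tcp [0.5959 0.006  0.1834] F [ 0.   0.  -0.5]
shift to key+10mm [ 0.0568  0.065  -0.0015] [-0.055  0.003 -0.998]
```

View pics/wrist11.png

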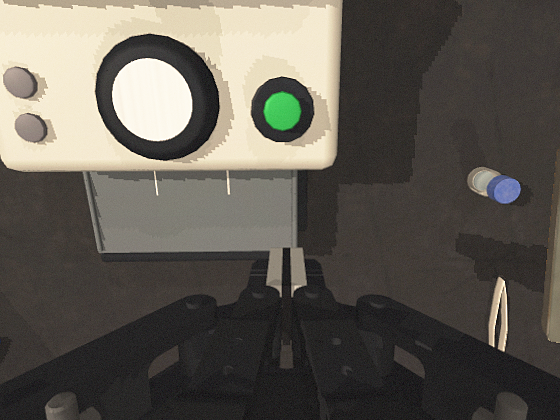

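Key seen at (282,110), well clear of the head. Moving above it.

```bash
python3 -m jog '[[[0,0.015,0,0,1],[0,0.04,-0.001,0,1],[0.01,0.058,-0.0015,0,1],[0.03,0.065,-0.0015,0,1],[0.045,0.065,-0.0015,0,1],[0.054,0.065,-0.0015,0,1],[0.057,0.065,-0.0015,0,1],[0.057,0.065,-0.0015,0,1]]]'; python3 k.py wrist12.png
python3 - <<'E'
from h import *
d=snap('side','side12.png');cv2.imwrite('pics/s12.png',cv2.resize(d['color'][100:240,150:340,::-1],None,fx=4,fy=4,interpolation=cv2.INTER_CUBIC))
E
```

```text
t: 16.5
tool_pos: [0.6565, -0.0011, 0.1226]
tool_rot: [1.284, 1.181, -1.355]
contact_force: [0.6, -0.6, 0.1]
opening: 0.0002
key px [285.51428571 241.45257143] [262 227  48  33 875] [ 0.6639 -0.0022  0.113 ] tcp [ 0.657  -0.0012  0.1234] F [ 0.3  0.2 -0.2]
shift to key+10mm [ 0.      0.0069 -0.    ] [-0.055  0.003 -0.998]
```

View pics/wrist12.png

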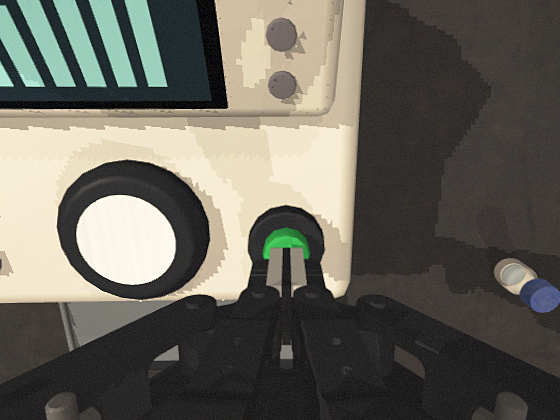

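View pics/s12.png

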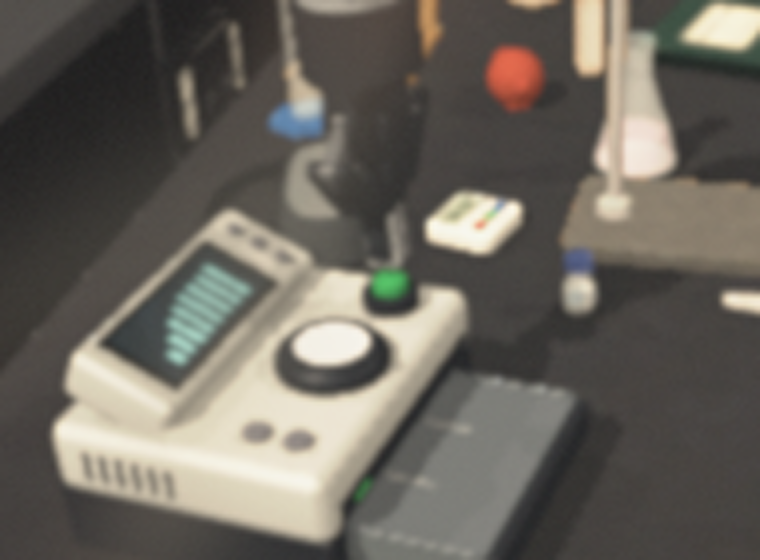

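The fingertips are centred above the key at (285,250). Pressing now.

```bash
python3 -m jog '[[[0.004,0,0,0,1],[0.008,0.0005,0,0,1],[0.011,0.0005,0,0,1],[0.013,0.0005,0,0,1],[0.013,0.0005,0,0,1]]]'; python3 -m jog '[[[0.001,0,0,0,1],[0.002,0,0,0,1],[0.002,0,0,0,1]]]'; python3 -m jog '[[[0.001,0,0,0,1],[0.0015,0,0,0,1],[0.0015,0,0,0,1]]]'
```

```text
t: 17.1
tool_pos: [0.6575, -0.0014, 0.1112]
tool_rot: [1.286, 1.178, -1.353]
contact_force: [0.6, -0.6, 2.5]
opening: -0.0002
t: 17.4
tool_pos: [0.6575, -0.0014, 0.1094]
tool_rot: [1.286, 1.178, -1.353]
contact_force: [-0.4, 0.8, 3.7]
opening: 0.0001
t: 17.7
tool_pos: [0.6576, -0.0014, 0.1083]
tool_rot: [1.286, 1.178, -1.353]
contact_force: [-2.3, 0.6, 5.3]
opening: 0.0002
```

```bash
python3 -m jog '[[[0.001,0,0,0,1],[0.002,0,0,0,1],[0.002,0,0,0,1]]]'; python3 -m jog '[[[0.001,0,0,0,1],[0.0015,0,0,0,1],[0.0015,0,0,0,1]]]'
```

```text
t: 18.0
tool_pos: [0.6577, -0.0014, 0.1081]
tool_rot: [1.286, 1.178, -1.352]
contact_force: [-3.7, 0.3, 9.9]
opening: -0.0003
t: 18.3
tool_pos: [0.6576, -0.0014, 0.1082]
tool_rot: [1.286, 1.178, -1.353]
contact_force: [-4.4, 0.2, 9.6]
opening: -0.0001
```

The key is bottomed: z = 0.108 at 10 N, against the 4.5 N needed. Releasing, then backing away.

```bash
python3 -m jog '[[[-0.003,0,0,0,1],[-0.01,0,0,0,1],[-0.025,-0.002,0,0,1],[-0.05,-0.005,0,0,1],[-0.08,-0.02,0,0,1],[-0.1,-0.05,0,0,1],[-0.11,-0.08,0,0,1],[-0.11,-0.11,0,0,1],[-0.11,-0.13,0,0,1],[-0.11,-0.14,0,0,1],[-0.11,-0.14,0,0,1]]]'; python3 k.py wrist13.png
python3 - <<'E'
from h import *
d=snap('side','side13.png');cv2.imwrite('pics/s13.png',cv2.resize(d['color'][100:270,150:340,::-1],None,fx=3.5,fy=3.5,interpolation=cv2.INTER_CUBIC))
snap('top','top13.png')
u=np.array([np.cos(np.radians(-7.8)),np.sin(np.radians(-7.8))])
E
```

```text
t: 19.4
tool_pos: [0.5245, 0.0181, 0.2259]
tool_rot: [1.286, 1.177, -1.352]
contact_force: [0.1, 1.0, -0.1]
opening: -0.0003
key px [285.64497041   3.01775148] [272   0  28   9 169] [6.474e-01 1.000e-04 1.130e-01] tcp [0.5252 0.0179 0.2258] F [-0.  -1.   0.4]
shift to key+10mm [ 0.0963  0.1286 -0.    ] [-0.052  0.002 -0.999]
```

View pics/wrist13.png

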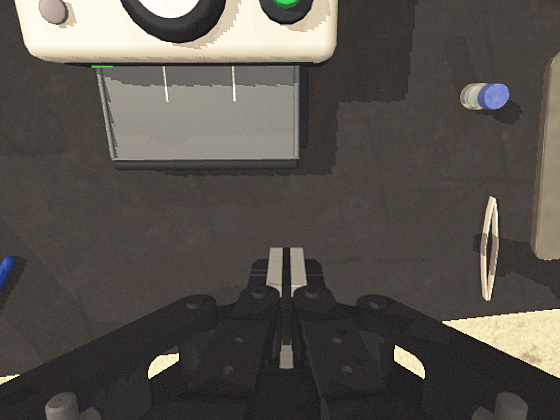

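View pics/s13.png

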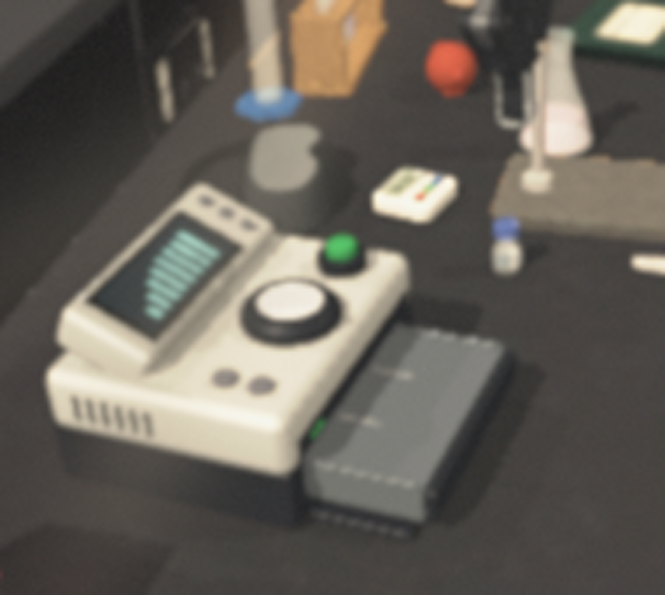

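View pics/top13.png

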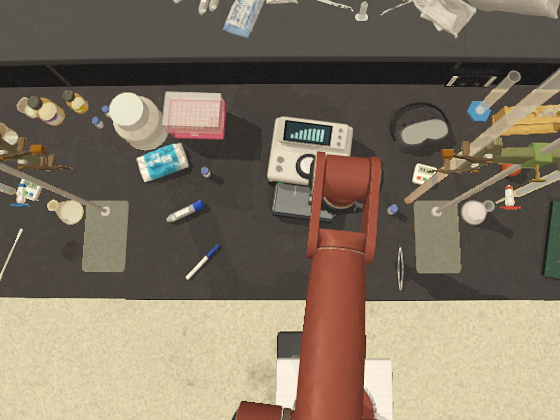

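Run:
```python
from h import *
print(ctrl.get_obs()['t']); print(ctrl.finish_job())
```

```text
19.55
the job is handed in; nothing more can be done
None
```

I handed the job in at 19.6 s: the tile is in the recess, the carriage is in against its stop, and the start key was pressed and released last.

- **Tile:** I slid it about 77 mm along the deck by its edge with two slightly open fingertips until it dropped into the recess. My checks showed its face round, so not tilted, and its centre 1–2 mm from the recess centre. Its height came out at about 42 mm against 40 mm for flush, which is within measurement error.
- **Carriage:** I pushed it in by the front bar until it stopped hard. It peaked at about 30 N on the first push and held again at 7 N on a gentler second one.
- **Travel disagreed with the full stroke:** I measured only about 79 mm of travel, not 90 mm. The recess ended under the hood's round head to within about 2 mm. I therefore took it that the carriage had started about 10 mm in and that this was its end stop, but I could not read the joint to confirm it.
- **Start key:** It went down to its stop, with the fingertip at 108 mm and about 10 N on it. It was up again in the last pictures.
- **Surroundings:** The robot ended clear of everything. In the last top picture the other things on the bench looked unmoved by eye.

The gripper tilted about 3° during the first hard push and stayed that way; I saw no effect from it.

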